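Shift the jar mill into third

TASK

Put the paint jar mill into third gear: the gear lever is somewhere in the left-hand lane of the H-shaped gate, so push it with the fingertips into the middle crossing, across to the right-hand lane, then forward (away from you, towards the rollers) until it is fully home in the far right slot, and let go. Do not let it dip into the near right slot, which is reverse, do not pull its knob up, and do not pinch or force it: gentle pushes only. Leave the things lying around and on the mill where they are.

Things in the scene. Friction and masses are not known exactly. Their poses are not given: they have to be found in the camera images.
- gate_centre (a point): centre of the H-shaped gate, on the top face of its 118 mm square steel plate, 100 mm above the table. x points forward (away from the operator, to the rollers), y left, z up. Two lanes along x, 22 mm left and right of the centre, joined by one crossing along y through the centre; lanes and crossing about 15 mm wide, stalk 10 mm. Slots: first far left, second near left, third far right, fourth (reverse) near right.
- mill: the jar mill, fixed to the table; same axes as the gate, origin on the table 100 mm straight below the gate centre. Grey gear case 200 x 200 x 90 mm under the gate; ahead of it a 340 mm wide bed with two black rollers and a white jar lying on them, which begins 163 mm ahead of the gate centre and rises to 179 mm above the table. The lever's pivot is 10 mm above this origin.
- knob (a point): middle of the lever's knob: an upright black cylinder 28 mm across and 44 mm high with a thin steel ring, on a 10 mm steel stalk; 150 mm from the lever's pivot, so 60 mm above the gate plate when upright. It travels about 36 mm each way from the centre. Its z runs up along the stalk.
- lever_across (a joint): sideways lean of the lever, rad: -0.24 hard left, 0 upright, +0.24 hard right (end stops). It can pass from lane to lane only in the crossing, with lever_fore within about 0.05 of 0. Stays where it is left; moves at about 1.5 to 3 N of push on the knob.
- lever_fore (a joint): fore-and-aft lean, rad: +0.24 fully forward in a far slot, 0 in the crossing, -0.24 fully back in a near slot (end stops). Stays where it is left; moves at about 1.5 to 3 N of push on the knob. The knob's middle lies, from the pivot in the gate's axes, at 150 mm x (sin fore, -cos fore sin across, cos fore cos across).
- knob_pull (a joint): how far the sprung knob is pulled up along the stalk, m: 0 down (rest) to 0.015; a spring holds it down with 6 N and more. Must stay below 0.006.
- tumbler: black lidded travel tumbler, upright, 74 mm across, 173 mm high; origin under its centre. Not to be moved.
- tub: clear lidded food tub with a pale blue-green rim, 146 x 106 x 58 mm; origin under its centre. Not to be moved.
- paint_tube: yellow paint tube lying flat, about 120 mm long along its x, 34 mm wide, 18 mm high; origin under its middle. Not to be moved.
- water_cup: small green plastic cup, upright, 60 mm across and 60 mm high; origin under its centre. Not to be moved.
- eraser: pink eraser, 55 x 24 x 14 mm, lying on the gear case to the left of the gate; origin under its centre. Not to be moved.
- brush: paint brush 200 mm long lying along the left flank of the gear case; origin under its middle. Not to be moved.

How it is judged:
On the way:
1. the lever has come across the crossing into the right-hand lane (value of joint lever_across above 0.15 rad and value of joint lever_fore between -0.11 and 0.12 rad), for 0.05 s.
At the end, for the whole second after the job is handed in: The lever rests in the far right (third) slot: lever_across above 0.15 rad and lever_fore above 0.20 rad (within 6 mm of its end stop at the knob), still, its knob down (pulled up less than 4 mm) (value of joint lever_across above 0.15 rad and value of joint lever_fore above 0.2 rad and velocity of joint lever_fore between -0.05 and 0.05 rad/s and value of joint knob_pull below 0.004 m); the robot touches nothing.
It fails at once if the lever dips into the near right slot (reverse): lever_fore below -0.11 rad with lever_across above 0.05 rad (value of joint lever_across above 0.05 rad and value of joint lever_fore below -0.11 rad).
It fails at once if the knob is pulled up by 6 mm or more (value of joint knob_pull above 0.006 m).
It fails at once if the lever is pinched or forced: more than 30 N between the fingers and the mill with its lever (contact force between the fingers and mill above 30 N).
It fails at once if a bystander is moved by more than 20 mm (distance of any of tumbler, tub, paint_tube, water_cup, eraser, brush from where it was at the start of the episode above 0.02 m).
It also fails if it takes over 67 s, if anything falls off the work surface, if the arm or the gripper's body presses on something with over 40 N, if the wrist force passes 120 N, or if a joint passes its speed limit or range.

ROBOT

A 6-joint arm with a two-finger parallel gripper is mounted at the origin on the work surface. World frame = base frame: x ahead of the robot, y to its left, z up, the work surface at z = 0. Lengths are in m, angles in rad, forces in N, time in s.
With the tool pointing down it reaches from about 0.275 to 1 m from the base axis. Payload 8.4 kg.
Tool frame: the origin (TCP) lies between the finger pads; the fingertips stand 14 mm ahead of it and the grasp point (between the pads) lies 5 mm behind it; z points along the fingers, y is the direction in which the jaws open and shut (so a half turn about z gives the same grasp; the last joint's range is limited). The gripper opens to 85 mm and grips with 20 to 120 N. Pads are 22 mm wide; open, the fingers measure 114 mm over their backs; the gripper's body (76 mm by 85 mm) begins 54 mm behind the grasp point. The pads swing forward as they close: fully open they stand 13 mm farther back than shut.
Start: joints at [-1.3, 0.353, 1.633, -0, 1.155, -0.002], TCP at [0.168, -0.602, 0.245] pointing down, gripper open.
Joint ranges: [-2.63, 2.63], [-0.92, 2.1], [0.06, 2.66], [-1.3, 4.44], [0, 2.69], [-3.02, 3.02]. Speed limits (rad/s): [2.22, 2.22, 2.79, 3.14, 3.14, 3.14].

INTERFACE

Orientations are given as a 3x3 rotation matrix whose columns are the frame's x, y, z axes.
In Python, from station import manip, imaging gives the robot as it stands.
- The arm moves only by the tool arm_command, never from a script. Its argument "targets" is a list of rows, each an object with "hand": the opening, from -1 (shut) to 1 (fully open), so that 0 is half open; "linear": the shift along the tool's x, y, z each as a share of 0.06 m, from -1 to 1, a list of three; "turn": the turn, a rotation vector about the tool's x, y, z each as a share of 8 degrees, from -1 to 1, a list of three. A call has 1 to 12 rows; each row shifts and turns the commanded pose from where the row before left it, along the tool's axes as they then stand; what a row does not reach is not made up. A row lasts 1/8 s, in which the tool goes at most 62.5 mm and 10.7 degrees, less where a joint would pass 70% of its speed; a pose out of reach is approached as far as the arm can. A call with a number of a shift or a turn outside -1 to 1 is refused whole. A call with a gripper value outside its range is refused whole. The fingers move at their own pace and stop on an object; "force" is the grip in N (left out, the last holds). Time passes only in rows, so rows that do not move let the fingers close. It gives the time, the measured TCP pose, the force and the opening at its end, in the units of the state.
- manip.state(): the state, without advancing time (a new reading comes with each control period).
- imaging.get_image(name): name is "scene" or "top" or "wrist"; returns a dict with "pixels" (480x640x3 uint8, blue, green, red), "depth" (480x640 float32, m along the optical axis (not along the pixel's ray), 0 where there is no reading), "K" (3x3 intrinsics, pixels), "cam_to_world" (4x4, takes a point from camera to world coordinates). Camera axes: x right, y down, z forward; pixel columns grow to the right and rows downward; lengths in m; the calibration is good to about 2 mm. The wrist camera is an equidistant fisheye: a pixel r from the principal point sees the ray r / f radians off the axis. A picture is of the moment at which its call begins.
- manip.sign_off(): hands the job in, once; it reports no verdict.
The state is a dict: "time": time; "joint_pos": joint angles; "qd": joint speeds; "tau": joint torques, N m; "tool_pos": TCP position; "eef_rot": TCP orientation; "wrist_force": force on the tool from outside, world axes, zero at the start; "wrist_torque": the same for the moment, N m; "opening": opening from 0.0 (shut) to 1.0 (fully open).
Only numpy, scipy, OpenCV 4.12 (cv2) and the standard library are available. Lean on these libraries where they do the work, as an engineer would, in place of code of your own. Each camera call takes 0.05 s, during which the arm holds its last target.

## Working session

There is one attempt and no reset: what is moved stays moved. The work goes in short steps, Python scripts to look and compute and a tool call to move; the robot and the scene stay as the last step left them, time stands still between calls to the robot, and variables do not carry over. Pictures are saved under pics/ and viewed, and the job is handed in when it is done.

Besides the shell and the picture viewer there is one more tool, called after "Request:" in YAML: its name, and indented under it one key for each argument. arm_command: Moves the arm, as the interface text tells. Shift numbers are shares of 0.06 m and turn numbers shares of 8 degrees, none past 1 either way. Its arguments: {"type":"object","properties":{"targets":{"type":"array","items":{"type":"object","properties":{"hand":{"type":"number"},"linear":{"type":"array","items":{"type":"number"}},"turn":{"type":"array","items":{"type":"number"}}}}},"force":{"type":"number"}},"required":["targets"]}

```bash
mkdir -p pics; ls
python3 - <<'E'
from station import manip, imaging
import cv2,numpy as np
s=manip.state();print({k:np.round(v,3).tolist() for k,v in s.items()})
for n in["scene","top","wrist"]:
    d=imaging.get_image(n);cv2.imwrite(f"pics/{n}0.png",d["pixels"]);np.savez(f"{n}0.npz",**d)
    print(n,d["K"].round(1).tolist(),d["cam_to_world"].round(3).tolist())
E
```

```text
pics
{'time': 0.0, 'joint_pos': [-1.3, 0.354, 1.634, 0.0, 1.155, -0.002], 'qd': [-0.001, -0.001, -0.002, 0.001, -0.0, 0.0], 'tau': [-0.002, -60.526, -34.207, -0.0, 0.01, -0.0], 'tool_pos': [0.168, -0.601, 0.245], 'eef_rot': [[0.963, 0.269, -0.0], [0.269, -0.963, 0.001], [0.0, -0.001, -1.0]], 'wrist_force': [-0.78, -0.359, 0.666], 'wrist_torque': [-0.001, -0.022, 0.007], 'opening': 0.997}
scene [[544.1, 0.0, 319.8], [0.0, 544.1, 235.4], [0.0, 0.0, 1.0]] [[-0.797, 0.489, -0.355, 0.903], [0.604, 0.631, -0.486, 0.511], [-0.014, -0.602, -0.798, 0.91], [0.0, 0.0, 0.0, 1.0]]
top [[450.4, 0.0, 324.0], [0.0, 450.4, 245.7], [0.0, 0.0, 1.0]] [[-0.001, -0.993, 0.117, 0.459], [-1.0, -0.001, -0.016, 0.023], [0.016, -0.117, -0.993, 1.051], [0.0, 0.0, 0.0, 1.0]]
wrist [[371.6, 0.0, 321.3], [0.0, 371.6, 237.7], [0.0, 0.0, 1.0]] [[0.268, -0.924, -0.272, 0.237], [-0.963, -0.258, -0.075, -0.583], [-0.001, 0.282, -0.959, 0.374], [0.0, 0.0, 0.0, 1.0]]
```

View pics/scene0.png

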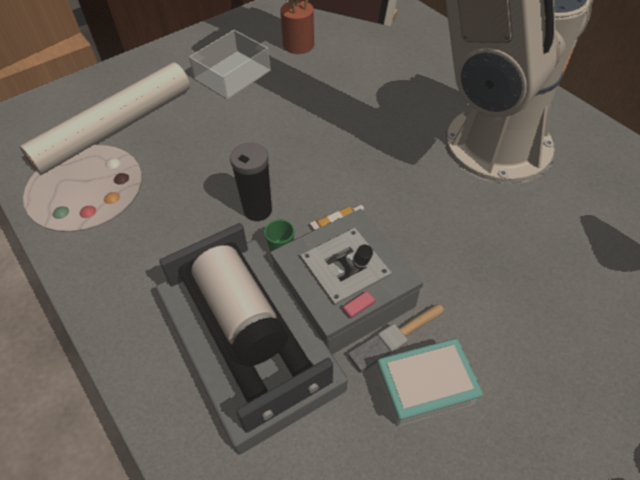

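View pics/top0.png

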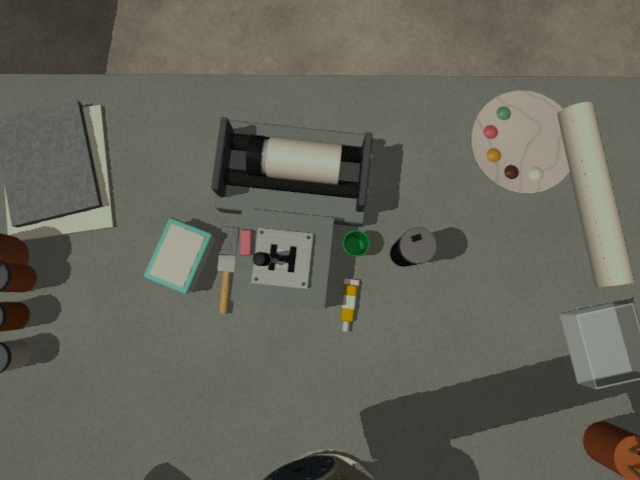

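Run:
```python
import cv2,numpy as np
a=cv2.imread("pics/top0.png")[215:305,230:350];cv2.imwrite("pics/topz.png",cv2.resize(a,None,fx=6,fy=6,interpolation=2))
a=cv2.imread("pics/scene0.png")[215:345,265:425];cv2.imwrite("pics/scz.png",cv2.resize(a,None,fx=4.5,fy=4.5,interpolation=2))
```

```text
(no output)
```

View pics/topz.png

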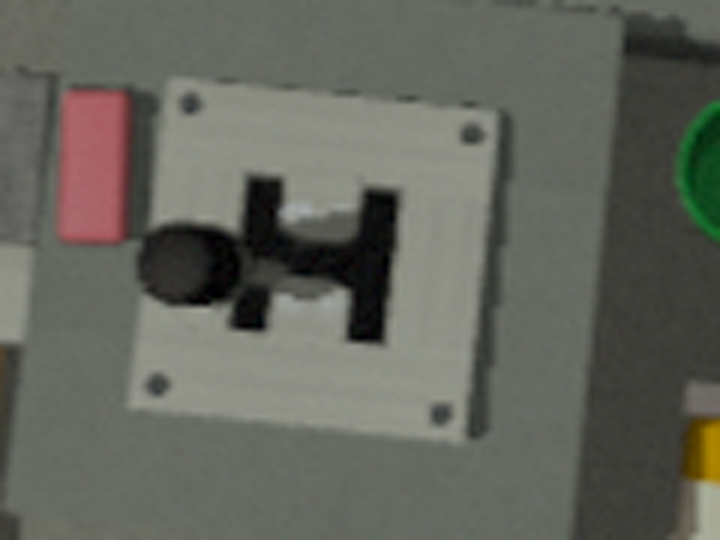

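View pics/scz.png

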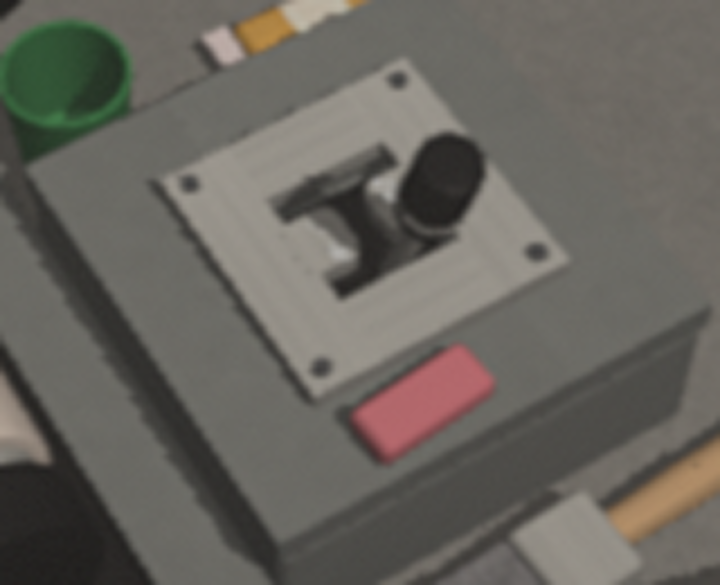

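```bash
cat > h.py <<'E'
import numpy as np
def ray(d,u,v):
    K=d["K"];T=d["cam_to_world"];r=T[:3,:3]@np.array([(u-K[0,2])/K[0,0],(v-K[1,2])/K[1,1],1]);return T[:3,3],r
def atz(d,u,v,z):
    o,r=ray(d,u,v);return o+r*(z-o[2])/r[2]
def cloud(d):
    K=d["K"];T=d["cam_to_world"];D=d["depth"];v,u=np.mgrid[:480,:640]
    P=np.stack([(u-K[0,2])/K[0,0]*D,(v-K[1,2])/K[1,1]*D,D],-1);return P@T[:3,:3].T+T[:3,3]
E
python3 - <<'E'
from h import *
t=dict(np.load("top0.npz"));s=dict(np.load("scene0.npz"))
for d,pts,o,f in((t,[(190,103),(472,134),(441,413),(157,384)],(230,215),6),(s,[(321,368),(190,183),(398,79),(536,252)],(265,215),4.5)):
    # order: FL FR NR NL
    W=np.array([atz(d,o[0]+(x+.5)/f-.5,o[1]+(y+.5)/f-.5,.1) for x,y in pts]);print(W.round(4).tolist())
    c=W.mean(0);fx=(W[0]+W[1]-W[2]-W[3]);ly=(W[0]+W[3]-W[1]-W[2]);print(c.round(4),np.degrees(np.arctan2(fx[1],fx[0])),np.degrees(np.arctan2(-ly[0],ly[1])))
    P=cloud(d);m=(abs(P[...,0]-c[0])<.08)&(abs(P[...,1]-c[1])<.08)&(P[...,2]>.125)&(P[...,2]<.25)
    q=P[m];print(len(q),q.min(0).round(3),q.max(0).round(3))
    qt=q[q[:,2]>q[:,2].max()-.01];print(len(qt),np.median(qt,0).round(4),qt.min(0).round(3),qt.max(0).round(3))
    e=P[(abs(P[...,0]-c[0])<.05)&(abs(P[...,1]-c[1])<.05)&(P[...,2]<.11)&(P[...,2]>.09)];print("plate z",np.median(e[:,2]))
E
```

```text
[[0.601, 0.1413, 0.1], [0.59, 0.0413, 0.1], [0.4913, 0.0519, 0.1], [0.5015, 0.1514, 0.1]]
[0.546  0.0965 0.1   ] -5.943536808599924 -6.070790064497208
232 [0.525 0.114 0.139] [0.553 0.148 0.18 ]
157 [0.5377 0.1337 0.1758] [0.525 0.12  0.171] [0.55  0.148 0.18 ]
plate z 0.0992658777306612
[[0.6001, 0.1388, 0.1], [0.5887, 0.0388, 0.1], [0.489, 0.0492, 0.1], [0.5003, 0.149, 0.1]]
[0.5445 0.094  0.1   ] -5.913985601124383 -6.497685687042253
366 [0.526 0.115 0.136] [0.554 0.148 0.183]
199 [0.5402 0.1358 0.1783] [0.526 0.122 0.173] [0.553 0.148 0.183]
plate z 0.10155502427747204
```

Request:
arm_command:
  targets:
    - {"hand": -1, "linear": [0, 0, 0], "turn": [0, 0, 0.9]}
    - {"hand": -1, "linear": [0, 0, 0], "turn": [0, 0, 0.9]}
    - {"hand": -1, "linear": [0, 0, 0], "turn": [0, 0, 0.9]}
    - {"hand": -1, "linear": [0, 0, 0], "turn": [0, 0, 0]}
  force: 20

```text
time: 0.65
tool_pos: [0.1683, -0.6017, 0.245]
eef_rot: [[0.995, -0.103, -0.0], [-0.103, -0.995, 0.001], [-0.0, -0.001, -1.0]]
wrist_force: [-0.8, 0.2, 0.3]
opening: 0.151
```

Request:
arm_command:
  targets:
    - {"hand": -1, "linear": [0.28, -0.9, 0], "turn": [0, 0, 0]}
    - {"hand": -1, "linear": [0.28, -0.9, 0], "turn": [0, 0, 0]}
    - {"hand": -1, "linear": [0.28, -0.9, 0], "turn": [0, 0, 0]}
    - {"hand": -1, "linear": [0.28, -0.9, 0], "turn": [0, 0, 0]}
    - {"hand": -1, "linear": [0.28, -0.9, 0], "turn": [0, 0, 0]}
    - {"hand": -1, "linear": [0.28, -0.9, 0], "turn": [0, 0, 0]}
    - {"hand": -1, "linear": [0.28, -0.9, 0], "turn": [0, 0, 0]}
    - {"hand": -1, "linear": [0.28, -0.9, 0], "turn": [0, 0, 0]}
    - {"hand": -1, "linear": [0.28, -0.9, 0], "turn": [0, 0, 0]}
    - {"hand": -1, "linear": [0.28, -0.9, 0], "turn": [0, 0, 0]}
    - {"hand": -1, "linear": [0.28, -0.9, 0], "turn": [0, 0, 0]}
    - {"hand": -1, "linear": [0, 0, 0], "turn": [0, 0, 0]}

```text
time: 2.15
tool_pos: [0.4151, -0.0272, 0.2454]
eef_rot: [[0.995, -0.096, 0.001], [-0.096, -0.995, 0.001], [0.001, -0.001, -1.0]]
wrist_force: [0.2, 0.2, 0.1]
opening: -0.001
```

Request:
arm_command:
  targets:
    - {"hand": -1, "linear": [0.3, -0.95, 0], "turn": [0, 0, 0.07]}
    - {"hand": -1, "linear": [0.3, -0.95, 0], "turn": [0, 0, 0]}
    - {"hand": -1, "linear": [0.3, -0.95, 0], "turn": [0, 0, 0]}
    - {"hand": -1, "linear": [0, 0, 0], "turn": [0, 0, 0]}
    - {"hand": -1, "linear": [0, 0, 0], "turn": [0, 0, 0]}

```text
time: 2.78
tool_pos: [0.486, 0.1328, 0.2448]
eef_rot: [[0.994, -0.112, -0.001], [-0.112, -0.994, -0.001], [-0.001, 0.001, -1.0]]
wrist_force: [-0.2, -0.4, -0.9]
opening: -0.006
```

```bash
cat >> h.py <<'E'
C=np.array([.5453,.0953]);A=np.radians(-6.0);F=np.array([np.cos(A),np.sin(A)]);L=np.array([-np.sin(A),np.cos(A)])
def gate(p): 
    p=np.asarray(p);return np.array([(p[:2]-C)@F,(p[:2]-C)@L,p[2]])
def look(tag):
    import cv2
    from station import manip, imaging
    s=manip.state();g=gate(s["tool_pos"]);R=s["eef_rot"]
    print("t",round(s["time"],2),"tcp gate mm",(g*1000).round(1),"yaw",np.degrees(np.arctan2(R[1][0],R[0][0])).round(2),"F",np.round(s["wrist_force"],1))
    ims=[]
    for n,(y0,y1,x0,x1) in dict(scene=(195,345,265,425),top=(200,320,220,348)).items():
        d=imaging.get_image(n);P=cloud(d);np.savez(f"{n}_{tag}.npz",**d)
        ims.append(cv2.resize(d["pixels"][y0:y1,x0:x1],(400,375) ,interpolation=2))
    cv2.imwrite(f"pics/{tag}.png",np.hstack(ims))
E
python3 -c "
from h import *;look('a1')"
```

```text
t 2.77 tcp gate mm [-62.9  31.  244.8] yaw -6.43 F [-0.2 -0.4 -0.9]
```

View pics/a1.png

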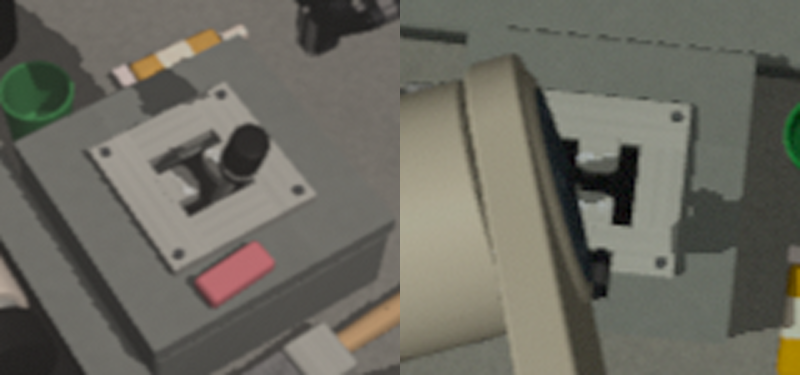

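Request:
arm_command:
  targets:
    - {"hand": -1, "linear": [0, -0.1, 0.55], "turn": [0, 0, -0.05]}
    - {"hand": -1, "linear": [0, 0, 0.55], "turn": [0, 0, 0]}
    - {"hand": -1, "linear": [0, 0, 0.5], "turn": [0, 0, 0]}
    - {"hand": -1, "linear": [0, 0, 0.06], "turn": [0, 0, 0]}
    - {"hand": -1, "linear": [0, 0, 0], "turn": [0, 0, 0]}

```text
time: 3.5
tool_pos: [0.4875, 0.139, 0.1464]
eef_rot: [[0.994, -0.108, 0.0], [-0.108, -0.994, 0.0], [0.0, -0.0, -1.0]]
wrist_force: [0.4, 0.6, -0.4]
opening: 0.0
```

```bash
python3 -c "
from h import *;look('a2')"
```

```text
t 3.5 tcp gate mm [-62.   37.4 146.4] yaw -6.18 F [ 0.4  0.6 -0.4]
```

View pics/a2.png

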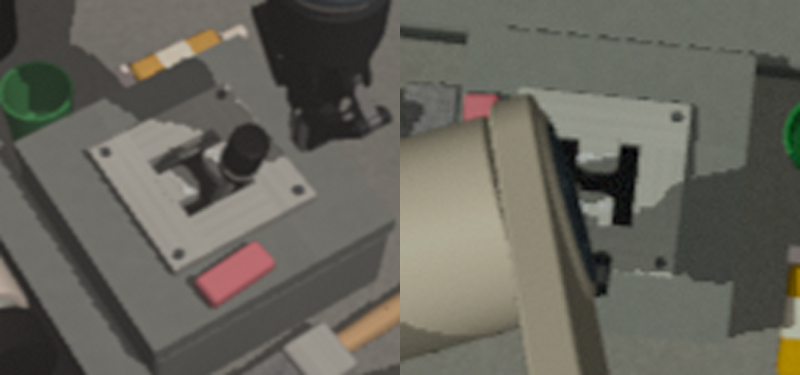

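```bash
cat >> h.py <<'E'
from scipy.optimize import least_squares
def lever(d,g0,box=((-.075,.07),(-.07,.075)),off=(0,0,0)):
    P=cloud(d)-np.r_[off];P=P.reshape(-1,3)
    G=np.c_[(P[:,:2]-C)@F,(P[:,:2]-C)@L,P[:,2]-.01]
    def sd(p,G):
        a,f=p;ax=np.array([np.sin(f),-np.cos(f)*np.sin(a),np.cos(f)*np.cos(a)])
        h=G@ax;r=np.linalg.norm(G-h[:,None]*ax,axis=1)
        q=np.c_[r-.014,abs(h-.15)-.022]
        return np.where((q>0).all(1),np.hypot(*np.maximum(q,0).T),q.max(1))
    p=np.array(g0,float)
    for it in range(6):
        m=(abs(sd(p,G))<(.012 if it<3 else .006))&(G[:,2]>.12)
        if m.sum()<20: return p,m.sum()
        p=least_squares(lambda p:sd(p,G[m]),p,loss="soft_l1",f_scale=.002).x
    return p.round(3),int(m.sum()),(abs(sd(p,G[m])).mean()*1000).round(2),"knob gate mm",(150*np.array([np.sin(p[1]),-np.cos(p[1])*np.sin(p[0])])).round(1)
E
python3 - <<'E'
from h import *;import cv2
for f in("scene0","top0","scene_a2"):print(f,lever(dict(np.load(f+".npz")),(-.22,-.05)))
d=np.load("scene_a2.npz");cv2.imwrite("pics/a2z.png",cv2.resize(d["pixels"][190:310,320:440],(600,600),interpolation=2))
P=cloud(d);q=P.reshape(-1,3);G=np.c_[(q[:,:2]-C)@F,(q[:,:2]-C)@L,q[:,2]]
m=(G[:,2]>.125)&(G[:,2]<.2)&(G[:,0]<-.03)&(G[:,0]>-.1)&(abs(G[:,1]-.037)<.06)
for z in np.arange(.125,.2,.0125):
    k=m&(abs(G[:,2]-z)<.00625)
    if k.sum():print(z.round(3),k.sum(),G[k].min(0).round(4),G[k].max(0).round(4))
E
```

```text
scene0 (array([-0.227, -0.068]), 366, np.float64(1.07), 'knob gate mm', array([-10.1,  33.7]))
top0 (array([-0.239, -0.069]), 232, np.float64(0.94), 'knob gate mm', array([-10.4,  35.4]))
scene_a2 (array([-0.228, -0.068]), 365, np.float64(1.02), 'knob gate mm', array([-10.1,  33.8]))
0.138 19 [-0.0663  0.0289  0.1352] [-0.0523  0.048   0.1427]
0.15 63 [-0.0678  0.0218  0.1438] [-0.0507  0.0506  0.1559]
0.163 48 [-0.0616  0.0235  0.1566] [-0.0504  0.0506  0.1682]
0.175 43 [-0.057   0.0103  0.1688] [-0.049   0.0635  0.1812]
0.188 177 [-0.0746 -0.004   0.1813] [-0.0489  0.0718  0.1934]
0.2 54 [-0.0708 -0.0072  0.1939] [-0.0469  0.0773  0.1999]
```

View pics/a2z.png

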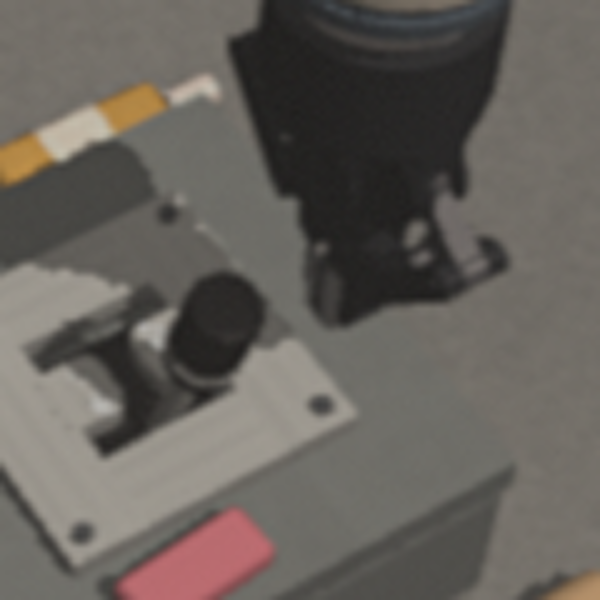

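Request:
arm_command:
  targets:
    - {"hand": -1, "linear": [0.2, 0, 0], "turn": [0, 0, 0]}
    - {"hand": -1, "linear": [0.15, 0, 0], "turn": [0, 0, 0]}
    - {"hand": -1, "linear": [0.06, 0, 0], "turn": [0, 0, 0]}
    - {"hand": -1, "linear": [0.05, 0, 0], "turn": [0, 0, 0]}
    - {"hand": -1, "linear": [0.04, 0, 0], "turn": [0, 0, 0]}
    - {"hand": -1, "linear": [0.04, 0, 0], "turn": [0, 0, 0]}
    - {"hand": -1, "linear": [0, 0, 0], "turn": [0, 0, 0]}

```text
time: 4.47
tool_pos: [0.5194, 0.1361, 0.1456]
eef_rot: [[0.994, -0.107, -0.0], [-0.107, -0.994, -0.0], [-0.0, 0.0, -1.0]]
wrist_force: [-1.6, 0.2, 0.9]
opening: -0.002
```

```bash
python3 -c "
from h import *;look('a3');print(lever(dict(np.load('scene_a3.npz')),(-.22,-.03)))"
```

```text
t 4.47 tcp gate mm [-30.1  37.9 145.6] yaw -6.13 F [-1.6  0.2  0.9]
(array([-0.23 , -0.036]), 421, np.float64(1.52), 'knob gate mm', array([-5.4, 34.2]))
```

View pics/a3.png

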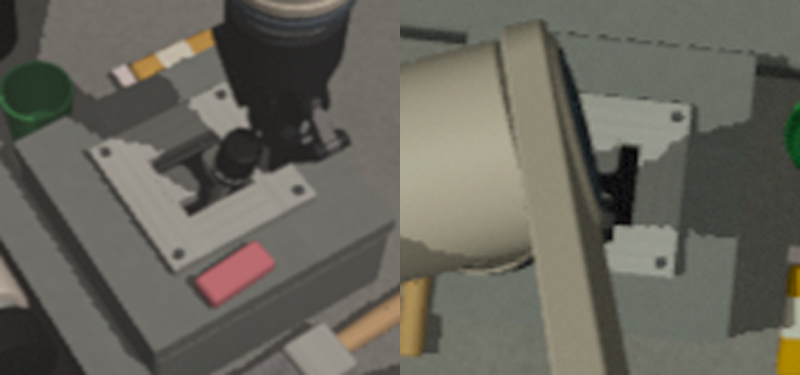

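Request:
arm_command:
  targets:
    - {"hand": -1, "linear": [0.04, 0, 0], "turn": [0, 0, 0]}
    - {"hand": -1, "linear": [0.04, 0, 0], "turn": [0, 0, 0]}
    - {"hand": -1, "linear": [0.02, 0, 0], "turn": [0, 0, 0]}
    - {"hand": -1, "linear": [0, 0, 0], "turn": [0, 0, 0]}

```text
time: 5.08
tool_pos: [0.5255, 0.1355, 0.1457]
eef_rot: [[0.994, -0.107, 0.0], [-0.107, -0.994, 0.0], [0.0, -0.0, -1.0]]
wrist_force: [-0.9, 0.9, 1.1]
opening: -0.002
```

```bash
python3 -c "
from h import *;look('a4');print(lever(dict(np.load('scene_a4.npz')),(-.22,-.0)))"
```

```text
t 5.08 tcp gate mm [-23.9  37.9 145.7] yaw -6.13 F [-0.9  0.9  1.1]
(array([-0.231, -0.001]), 419, np.float64(1.59), 'knob gate mm', array([-0.1, 34.3]))
```

Request:
arm_command:
  targets:
    - {"hand": -1, "linear": [-0.25, 0, 0], "turn": [0, 0, 0]}
    - {"hand": -1, "linear": [-0.35, 0, -0.15], "turn": [0, 0, 0]}
    - {"hand": -1, "linear": [0, -0.4, -0.13], "turn": [0, 0, 0]}
    - {"hand": -1, "linear": [0, -0.45, 0], "turn": [0, 0, 0]}
    - {"hand": -1, "linear": [0.5, 0, 0], "turn": [0, 0, 0]}
    - {"hand": -1, "linear": [0.5, 0, 0], "turn": [0, 0, 0]}
    - {"hand": -1, "linear": [0, 0, 0], "turn": [0, 0, 0]}
    - {"hand": -1, "linear": [0, 0, 0], "turn": [0, 0, 0]}

```text
time: 6.18
tool_pos: [0.5534, 0.1835, 0.1621]
eef_rot: [[0.994, -0.107, -0.001], [-0.107, -0.994, -0.0], [-0.001, 0.0, -1.0]]
wrist_force: [-0.5, 0.8, 0.1]
opening: 0.002
```

```bash
python3 -c "
from h import *;look('a5');print(lever(dict(np.load('scene_a5.npz')),(-.22,-.0)))"
```

```text
t 6.17 tcp gate mm [ -1.2  88.6 162.1] yaw -6.14 F [-0.5  0.8  0.1]
(array([-0.227,  0.007]), 275, np.float64(1.02), 'knob gate mm', array([ 1. , 33.8]))
```

View pics/a5.png

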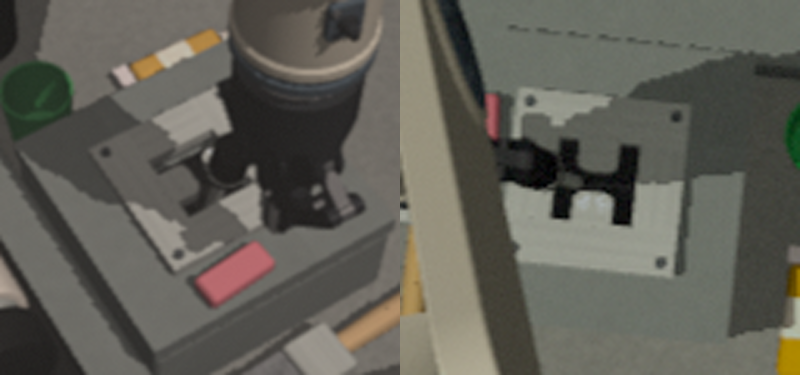

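Request:
arm_command:
  targets:
    - {"hand": -1, "linear": [0, 0.25, 0], "turn": [0, 0, 0]}
    - {"hand": -1, "linear": [0, 0.1, 0], "turn": [0, 0, 0]}
    - {"hand": -1, "linear": [0, 0.1, 0], "turn": [0, 0, 0]}
    - {"hand": -1, "linear": [0, 0.1, 0], "turn": [0, 0, 0]}
    - {"hand": -1, "linear": [0, 0.1, 0], "turn": [0, 0, 0]}
    - {"hand": -1, "linear": [0, 0.1, 0], "turn": [0, 0, 0]}
    - {"hand": -1, "linear": [0, 0.1, 0], "turn": [0, 0, 0]}
    - {"hand": -1, "linear": [0, 0, 0], "turn": [0, 0, 0]}

```text
time: 7.28
tool_pos: [0.5491, 0.1324, 0.1624]
eef_rot: [[0.994, -0.107, -0.0], [-0.107, -0.994, -0.0], [-0.0, 0.0, -1.0]]
wrist_force: [0.1, 1.0, 0.3]
opening: -0.003
```

```bash
python3 -c "
from h import *;look('a6');print(lever(dict(np.load('top_a6.npz')),(-.0,-.0)),lever(dict(np.load('scene_a6.npz')),(-.0,-.0)))"
```

```text
t 7.28 tcp gate mm [-1.000e-01  3.730e+01  1.624e+02] yaw -6.15 F [0.1 1.  0.3]
(array([-0., -0.]), np.int64(0)) (array([-0.047,  0.006]), 203, np.float64(0.95), 'knob gate mm', array([0.9, 7.1]))
```

View pics/a6.png

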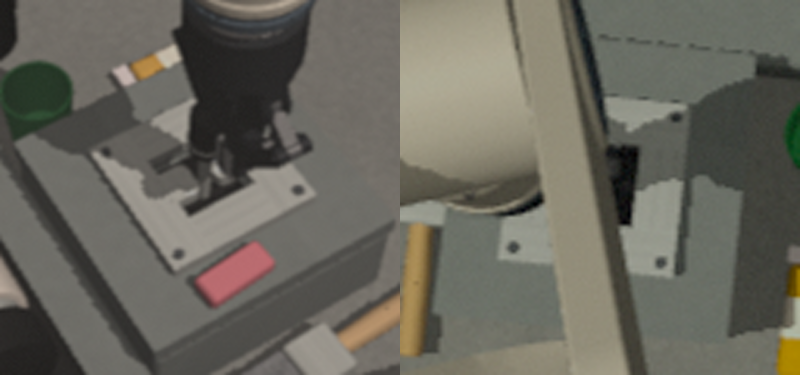

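Request:
arm_command:
  targets:
    - {"hand": -1, "linear": [0, 0.1, 0], "turn": [0, 0, 0]}
    - {"hand": -1, "linear": [0, 0.1, 0], "turn": [0, 0, 0]}
    - {"hand": -1, "linear": [0, 0.1, 0], "turn": [0, 0, 0]}
    - {"hand": -1, "linear": [0, 0.1, 0], "turn": [0, 0, 0]}
    - {"hand": -1, "linear": [0, 0.1, 0], "turn": [0, 0, 0]}
    - {"hand": -1, "linear": [0, 0.05, 0], "turn": [0, 0, 0]}
    - {"hand": -1, "linear": [0, 0, 0], "turn": [0, 0, 0]}

```text
time: 8.25
tool_pos: [0.5456, 0.0998, 0.1624]
eef_rot: [[0.994, -0.107, -0.0], [-0.107, -0.994, -0.0], [-0.0, 0.0, -1.0]]
wrist_force: [-0.7, -0.1, 0.6]
opening: 0.003
```

```bash
python3 -c "
from h import *;look('a7')
for n in 'top','scene':
  for g in .14,.2:print(n,lever(dict(np.load(n+'_a7.npz')),(g,-.0)))"
```

```text
t 8.25 tcp gate mm [ -0.2   4.5 162.4] yaw -6.15 F [-0.7 -0.1  0.6]
top (array([ 0.14, -0.  ]), np.int64(8))
top (array([ 0.2, -0. ]), np.int64(8))
scene (array([0.157, 0.005]), 211, np.float64(1.0), 'knob gate mm', array([  0.7, -23.4]))
scene (array([0.157, 0.005]), 211, np.float64(1.0), 'knob gate mm', array([  0.7, -23.4]))
```

View pics/a7.png

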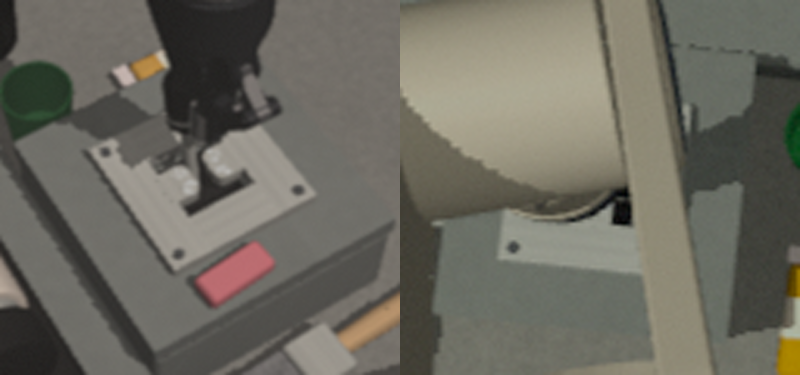

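Request:
arm_command:
  targets:
    - {"hand": -1, "linear": [0, 0.05, 0], "turn": [0, 0, 0]}
    - {"hand": -1, "linear": [0, 0.05, 0], "turn": [0, 0, 0]}
    - {"hand": -1, "linear": [0, 0.03, 0], "turn": [0, 0, 0]}
    - {"hand": -1, "linear": [0, 0, 0], "turn": [0, 0, 0]}

```text
time: 8.85
tool_pos: [0.5449, 0.0922, 0.1625]
eef_rot: [[0.994, -0.107, -0.0], [-0.107, -0.994, -0.0], [-0.0, 0.0, -1.0]]
wrist_force: [0.1, 1.2, -0.8]
opening: 0.004
```

```bash
python3 -c "
from h import *;look('a8')
for n in ['scene']:
  for g in .14,.2:print(n,lever(dict(np.load(n+'_a8.npz')),(g,-.0)))"
```

```text
t 8.85 tcp gate mm [-1.000e-01 -3.100e+00  1.625e+02] yaw -6.14 F [ 0.1  1.2 -0.8]
scene (array([0.077, 0.017]), 219, np.float64(2.86), 'knob gate mm', array([  2.5, -11.6]))
scene (array([0.204, 0.005]), 213, np.float64(1.02), 'knob gate mm', array([  0.7, -30.4]))
```

Request:
arm_command:
  targets:
    - {"hand": -1, "linear": [0, 0.03, 0], "turn": [0, 0, 0]}
    - {"hand": -1, "linear": [0, 0.02, 0], "turn": [0, 0, 0]}
    - {"hand": -1, "linear": [0, 0, 0], "turn": [0, 0, 0]}

```text
time: 9.32
tool_pos: [0.5446, 0.0893, 0.1625]
eef_rot: [[0.994, -0.107, -0.0], [-0.107, -0.994, -0.0], [-0.0, 0.0, -1.0]]
wrist_force: [-0.1, 1.4, -0.3]
opening: 0.004
```

```bash
python3 -c "
from h import *;look('a9')
for n in ['scene']:
  for g in .2,.23:print(n,lever(dict(np.load(n+'_a9.npz')),(g,-.0)))"
```

```text
t 9.32 tcp gate mm [-1.000e-01 -6.100e+00  1.625e+02] yaw -6.14 F [-0.1  1.4 -0.3]
scene (array([0.222, 0.005]), 207, np.float64(0.96), 'knob gate mm', array([  0.7, -33.1]))
scene (array([0.222, 0.005]), 207, np.float64(0.96), 'knob gate mm', array([  0.7, -33.1]))
```

Request:
arm_command:
  targets:
    - {"hand": -1, "linear": [0, 0.02, 0], "turn": [0, 0, 0]}
    - {"hand": -1, "linear": [0, 0, 0], "turn": [0, 0, 0]}

```text
time: 9.68
tool_pos: [0.5444, 0.0881, 0.1625]
eef_rot: [[0.994, -0.107, -0.0], [-0.107, -0.994, -0.0], [-0.0, 0.0, -1.0]]
wrist_force: [-0.3, 0.7, 0.0]
opening: 0.0
```

Request:
arm_command:
  targets:
    - {"hand": -1, "linear": [0, 0.02, 0], "turn": [0, 0, 0]}
    - {"hand": -1, "linear": [0, 0, 0], "turn": [0, 0, 0]}

```text
time: 9.93
tool_pos: [0.5443, 0.087, 0.1625]
eef_rot: [[0.994, -0.107, 0.0], [-0.107, -0.994, 0.0], [0.0, -0.0, -1.0]]
wrist_force: [0.2, 1.2, -0.7]
opening: -0.002
```

```bash
python3 -c "
from h import *;look('a10')
for n in ['scene']:
  for g in .2,.23:print(n,lever(dict(np.load(n+'_a10.npz')),(g,-.0)))"
```

```text
t 9.93 tcp gate mm [-1.000e-01 -8.400e+00  1.625e+02] yaw -6.13 F [ 0.2  1.2 -0.7]
scene (array([0.236, 0.004]), 212, np.float64(1.06), 'knob gate mm', array([  0.6, -35. ]))
scene (array([0.236, 0.004]), 212, np.float64(1.06), 'knob gate mm', array([  0.6, -35. ]))
```

Request:
arm_command:
  targets:
    - {"hand": -1, "linear": [0, -0.2, 0], "turn": [0, 0, 0]}
    - {"hand": -1, "linear": [0, -0.4, 0], "turn": [0, 0, 0]}
    - {"hand": -1, "linear": [-0.5, 0, 0], "turn": [0, 0, 0]}
    - {"hand": -1, "linear": [-0.5, 0, 0], "turn": [0, 0, 0]}
    - {"hand": -1, "linear": [0, 0.5, 0], "turn": [0, 0, 0]}
    - {"hand": -1, "linear": [0, 0.5, 0.1], "turn": [0, 0, 0]}
    - {"hand": -1, "linear": [0, 0, 0.17], "turn": [0, 0, 0]}
    - {"hand": -1, "linear": [0, 0, 0], "turn": [0, 0, 0]}

```text
time: 11.02
tool_pos: [0.4818, 0.07, 0.1457]
eef_rot: [[0.994, -0.107, -0.001], [-0.107, -0.994, 0.0], [-0.001, 0.0, -1.0]]
wrist_force: [-0.2, 0.7, -0.7]
opening: -0.0
```

```bash
python3 -c "
from h import *;look('a11')
for n in ['scene','top']:
  for g in .2,.23:print(n,lever(dict(np.load(n+'_a11.npz')),(g,-.0)))"
```

```text
t 11.03 tcp gate mm [-60.5 -31.7 145.7] yaw -6.15 F [-0.2  0.7 -0.7]
scene (array([0.238, 0.006]), 402, np.float64(1.07), 'knob gate mm', array([  0.9, -35.4]))
scene (array([0.238, 0.006]), 402, np.float64(1.07), 'knob gate mm', array([  0.9, -35.4]))
top (array([ 0.2, -0. ]), np.int64(0))
top (array([ 0.23, -0.  ]), np.int64(0))
```

View pics/a11.png

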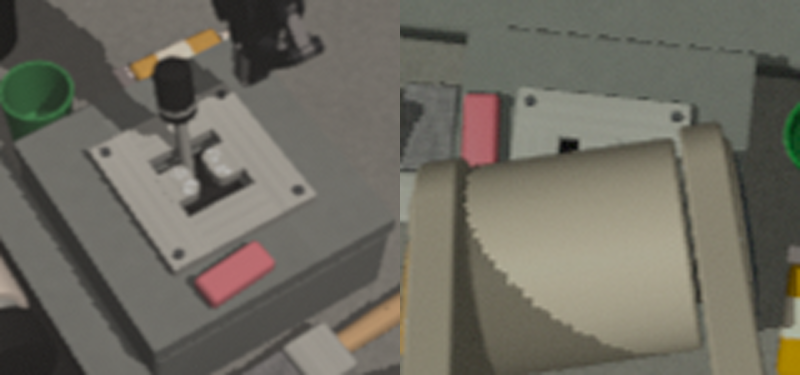

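Request:
arm_command:
  targets:
    - {"hand": -1, "linear": [0.25, 0.03, 0], "turn": [0, 0, 0]}
    - {"hand": -1, "linear": [0.25, 0.02, 0], "turn": [0, 0, 0]}
    - {"hand": -1, "linear": [0.08, 0, 0], "turn": [0, 0, 0]}
    - {"hand": -1, "linear": [0.08, 0, 0], "turn": [0, 0, 0]}
    - {"hand": -1, "linear": [0.08, 0, 0], "turn": [0, 0, 0]}
    - {"hand": -1, "linear": [0.08, 0, 0], "turn": [0, 0, 0]}
    - {"hand": -1, "linear": [0, 0, 0], "turn": [0, 0, 0]}

```text
time: 12.0
tool_pos: [0.5309, 0.0613, 0.1463]
eef_rot: [[0.994, -0.107, 0.0], [-0.107, -0.994, -0.0], [0.0, 0.0, -1.0]]
wrist_force: [-1.1, -0.1, 0.1]
opening: -0.004
```

```bash
python3 -c "
from h import *;look('a12')
for n in ['scene']:
  for g in .08,.15:print(n,lever(dict(np.load(n+'_a12.npz')),(.23,g)))"
```

```text
t 12.0 tcp gate mm [-10.8 -35.4 146.3] yaw -6.13 F [-1.1 -0.1  0.1]
scene (array([0.236, 0.087]), 485, np.float64(1.42), 'knob gate mm', array([ 13., -35.]))
scene (array([0.236, 0.087]), 485, np.float64(1.42), 'knob gate mm', array([ 13., -35.]))
```

View pics/a12.png

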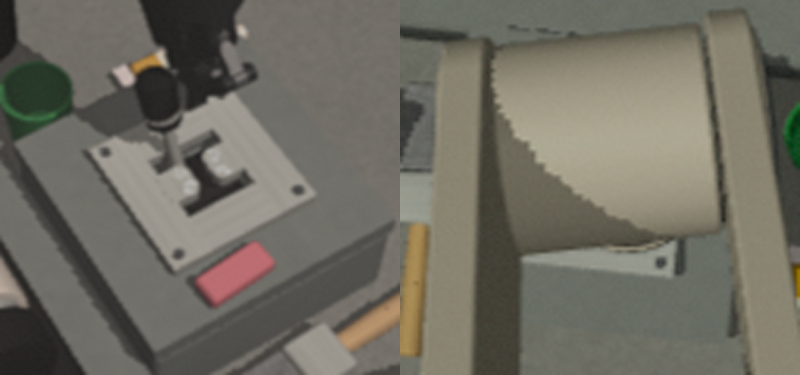

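Entering the third slot cleanly with about 1 N. Continuing.

Request:
arm_command:
  targets:
    - {"hand": -1, "linear": [0.06, 0, 0], "turn": [0, 0, 0]}
    - {"hand": -1, "linear": [0.06, 0, 0], "turn": [0, 0, 0]}
    - {"hand": -1, "linear": [0.05, 0, 0], "turn": [0, 0, 0]}
    - {"hand": -1, "linear": [0.04, 0, 0], "turn": [0, 0, 0]}
    - {"hand": -1, "linear": [0, 0, 0], "turn": [0, 0, 0]}

```text
time: 12.72
tool_pos: [0.5434, 0.06, 0.1462]
eef_rot: [[0.994, -0.107, 0.0], [-0.107, -0.994, 0.0], [0.0, -0.0, -1.0]]
wrist_force: [-1.4, 0.1, 0.0]
opening: -0.002
```

```bash
python3 -c "
from h import *;look('a13')
for n in ['scene']:
  for g in .15,.2:print(n,lever(dict(np.load(n+'_a13.npz')),(.23,g)))"
```

```text
t 12.72 tcp gate mm [  1.8 -35.3 146.2] yaw -6.14 F [-1.4  0.1  0. ]
scene (array([0.237, 0.179]), 473, np.float64(1.6), 'knob gate mm', array([ 26.6, -34.7]))
scene (array([0.237, 0.179]), 473, np.float64(1.6), 'knob gate mm', array([ 26.6, -34.7]))
```

Request:
arm_command:
  targets:
    - {"hand": -1, "linear": [0.04, 0, 0], "turn": [0, 0, 0]}
    - {"hand": -1, "linear": [0.03, 0, 0], "turn": [0, 0, 0]}
    - {"hand": -1, "linear": [0, 0, 0], "turn": [0, 0, 0]}

```text
time: 13.2
tool_pos: [0.5476, 0.0595, 0.1463]
eef_rot: [[0.994, -0.107, 0.0], [-0.107, -0.994, 0.0], [0.0, -0.0, -1.0]]
wrist_force: [-1.3, 0.1, 0.2]
opening: -0.002
```

```bash
python3 -c "
from h import *;look('a14')
for n in ['scene']:
  for g in .18,.22:print(n,lever(dict(np.load(n+'_a14.npz')),(.23,g)))"
```

```text
t 13.2 tcp gate mm [  6.  -35.3 146.3] yaw -6.13 F [-1.3  0.1  0.2]
scene (array([0.238, 0.211]), 467, np.float64(1.53), 'knob gate mm', array([ 31.4, -34.6]))
scene (array([0.238, 0.211]), 467, np.float64(1.53), 'knob gate mm', array([ 31.4, -34.6]))
```

Now 1 mm at a time until the force shows the stop.

Request:
arm_command:
  targets:
    - {"hand": -1, "linear": [0.02, 0, 0], "turn": [0, 0, 0]}
    - {"hand": -1, "linear": [0.015, 0, 0], "turn": [0, 0, 0]}
    - {"hand": -1, "linear": [0, 0, 0], "turn": [0, 0, 0]}

```text
time: 13.68
tool_pos: [0.5496, 0.0593, 0.1463]
eef_rot: [[0.994, -0.107, 0.0], [-0.107, -0.994, 0.0], [0.0, -0.0, -1.0]]
wrist_force: [-1.6, -0.4, -0.6]
opening: -0.002
```

Request:
arm_command:
  targets:
    - {"hand": -1, "linear": [0.015, 0, 0], "turn": [0, 0, 0]}
    - {"hand": -1, "linear": [0, 0, 0], "turn": [0, 0, 0]}

```text
time: 13.92
tool_pos: [0.5505, 0.0592, 0.1463]
eef_rot: [[0.994, -0.107, 0.0], [-0.107, -0.994, -0.0], [0.0, 0.0, -1.0]]
wrist_force: [-1.2, 1.1, -0.8]
opening: -0.006
```

```bash
python3 -c "
from h import *;look('a15')
for n in ['scene']:
  for g in .22,.24:print(n,lever(dict(np.load(n+'_a15.npz')),(.23,g)))"
```

```text
t 13.93 tcp gate mm [  8.9 -35.4 146.3] yaw -6.13 F [-1.2  1.1 -0.8]
scene (array([0.239, 0.233]), 455, np.float64(1.43), 'knob gate mm', array([ 34.6, -34.5]))
scene (array([0.239, 0.233]), 455, np.float64(1.43), 'knob gate mm', array([ 34.6, -34.5]))
```

Request:
arm_command:
  targets:
    - {"hand": -1, "linear": [0.012, 0, 0], "turn": [0, 0, 0]}
    - {"hand": -1, "linear": [0, 0, 0], "turn": [0, 0, 0]}

```text
time: 14.28
tool_pos: [0.551, 0.0591, 0.1462]
eef_rot: [[0.994, -0.107, -0.0], [-0.107, -0.994, -0.0], [-0.0, 0.0, -1.0]]
wrist_force: [-2.7, -1.3, -0.2]
opening: -0.002
```

Request:
arm_command:
  targets:
    - {"hand": -1, "linear": [-0.2, 0, 0], "turn": [0, 0, 0]}
    - {"hand": -1, "linear": [-0.6, 0, 0], "turn": [0, 0, 0]}
    - {"hand": -1, "linear": [-0.6, 0, -0.4], "turn": [0, 0, 0]}
    - {"hand": -1, "linear": [-0.5, 0, -0.8], "turn": [0, 0, 0]}
    - {"hand": -1, "linear": [-0.2, 0.9, -0.6], "turn": [0, 0, 0]}
    - {"hand": -1, "linear": [0, 0.9, 0], "turn": [0, 0, 0]}
    - {"hand": -1, "linear": [0, 0.9, 0], "turn": [0, 0, 0]}
    - {"hand": -1, "linear": [0, 0.9, 0], "turn": [0, 0, 0]}
    - {"hand": -1, "linear": [0, 0, 0], "turn": [0, 0, 0]}
    - {"hand": -1, "linear": [0, 0, 0], "turn": [0, 0, 0]}

```text
time: 15.52
tool_pos: [0.4033, -0.1392, 0.2524]
eef_rot: [[0.994, -0.108, 0.0], [-0.108, -0.994, 0.0], [0.0, -0.0, -1.0]]
wrist_force: [0.2, 0.5, -0.7]
opening: 0.003
```

```bash
python3 -c "
from h import *;look('b1')
for n in ['scene','top']:
  print(n,lever(dict(np.load(n+'_b1.npz')),(.23,.22)))
import cv2;cv2.imwrite('pics/b1s.png',np.load('scene_b1.npz')['pixels'])"
```

```text
t 15.53 tcp gate mm [-116.7 -248.   252.4] yaw -6.2 F [ 0.2  0.5 -0.7]
scene (array([0.239, 0.243]), 396, np.float64(1.1), 'knob gate mm', array([ 36.1, -34.5]))
top (array([0.239, 0.249]), 235, np.float64(0.92), 'knob gate mm', array([ 36.9, -34.4]))
```

View pics/b1.png

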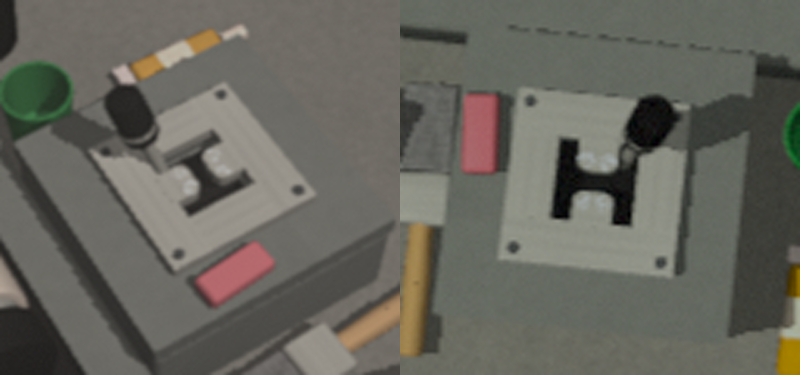

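View pics/b1s.png

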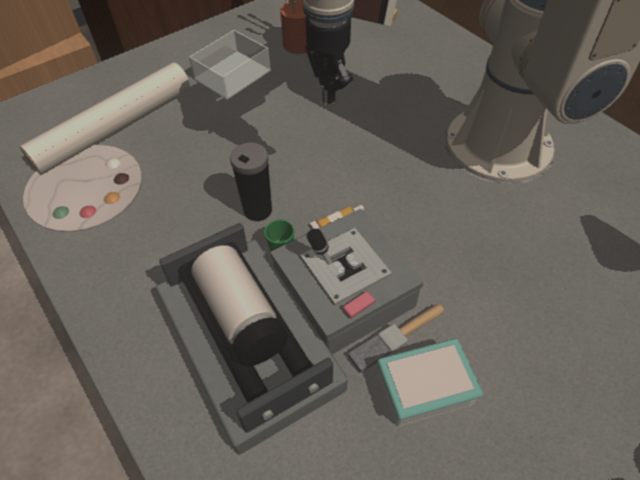

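The lever stands in the far right slot: its knob is at (130,115) in the left half of the close-up and (650,125) in the right half. The tumbler, tub, tube, cup, eraser and brush are where they were, and the gripper is clear of everything. Handing in.

```bash
python3 -c "
from station import manip
print(manip.sign_off())"
```

```text
the job is handed in; nothing more can be done
None
```

The lever is in third gear, fully home in the far right slot, and I let go and handed the job in at about 15.5 s of the 67 s. The sign-off gives no verdict.

- **What I did:** With the fingers shut, I pushed the knob forward into the crossing, then right across to the right-hand lane, then forward to the end stop. I backed off and moved the arm clear.
- **Lever position:** After letting go, the scene camera put it at across 0.239 and fore 0.243 rad. The top camera gave 0.239 and 0.249. The true stop is 0.24, so both are within measuring error.
- **Reverse slot:** Every fit made while the lever was in the right-hand lane showed fore at 0 or above. It was never near the reverse slot.
- **Force:** The wrist readings at the end of each move stayed under about 3 N. Peaks within a move were not recorded.
- **Knob pull:** I did not measure this directly. The knob fits matched a knob fully down to about 1 mm.
- **Bystanders:** They look unmoved by eye in the before and after pictures, though I did not measure their positions.
- **Disagreement:** The two cameras differed by about 2.5 mm on the gate centre. I used the average.

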